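# Blank-off check of a hand-drawn vacuum leak tester

### The job

Give the bench leak tester its blank-off check: seat the red bung upright and fully home in the open test port and let go of it, then grip the black knob and draw the plunger straight up, without forcing it sideways, until the gauge needle stands in the green band. Finish while still gripping the knob and holding the plunger there, with the needle steady in the green. Do not let the needle reach the red, do not draw the plunger while the port is open, and leave the other two bungs and the other things on the bench where they are.

Things in the scene. Friction and masses are not known exactly. Their poses are not given: they have to be found in the camera images.
- tester: the leak tester, a heavy blue block 100 x 270 x 45 mm (x, y, z) bolted to the bench; origin at the centre of its underside, z up. In a row along its y axis, on its top: the aluminium test port at y = +90 mm, a round white-faced gauge (66 mm across, 20 mm high) at y = 0, the draw cylinder with the plunger at y = -90 mm
- port_mouth (a point): centre of the mouth (top rim) of the open test port, an upright aluminium neck 42 mm outside and 26 mm inside diameter, 38 mm deep; its rim is 83 mm above the bench; axes as the tester's
- red_bung_grip (a point): middle of the red bung's upright square handle, 22 x 22 mm and 34 mm high (this point at mid-height); x, y along its sides, at first parallel to the rack's; z up. Below the handle: a round flange 42 mm across and 6 mm thick, its underside 23 mm below this point; then a plug that tapers from 23 to 16 mm diameter, its tip 51 mm below this point
- red_bung: the red bung, 30 to 65 g; origin at the centre of its flange's underside. It goes into the port loosely (1.5 mm clearance all round at the top) until its flange rests on the port's rim. At first it hangs upright by its flange in one of the rack's three holes
- grey_bung_grip (a point): middle of the handle (26 mm square, 34 mm high) of the dark grey bung, too thick for the port; stays in the rack
- yellow_bung_grip (a point): middle of the handle (18 mm square, 34 mm high) of the yellow bung, too thin for the port; stays in the rack
- rack: light grey bung rack, a fixed block 75 x 230 x 36 mm (x, y, z) with three through holes of 31 mm in a row along its y axis, 70 mm apart; origin at the centre of its underside. The three bungs hang in it, in any order, their flanges on its top
- knob (a point): centre of the plunger's black knob, an upright cylinder 30 mm in diameter and 40 mm high, on a steel rod 12 mm in diameter. At rest the knob's underside is 12 mm above the gland, this point 145 mm above the bench
- plunger: the loose plunger (bolt head, rod, knob; 0.18 to 0.29 kg), origin at its lower end, 133 mm below the knob's centre. Only the gland guides it, with 1 mm play in diameter over 36 mm: keep it on the bore's axis. Drawing it takes about 6 N at first, about 11 N in the green band (weight, seal friction, suction like a spring); let go, it sinks back
- gland_top (a point): centre of the top of the gland, on the axis of the rod's bore, 113 mm above the bench; the gland is a cap 44 mm wide on the clear cylinder; z along the bore, upwards
- barrel: the fixed draw cylinder with its gland; origin on its axis at the top of the blue block. More than 15 N of the plunger against it counts as forcing it sideways
- needle (a joint): reading of the gauge's black needle, rad: 0 at rest, growing (clockwise from above) by 80 rad per metre the plunger rises, after its first 1 mm of free play. Green band 1.92 to 2.88; its middle, 2.4, comes with the knob 31 mm above its rest position. Red sector from 3.44 (knob 44 mm up); the stroke ends at 47 mm
- screwdriver: bystander: red-handled screwdriver lying to the left, 190 mm long
- locker_bottle: bystander: small red bottle, 38 mm diameter, 110 mm high, origin at its foot
- spool: bystander: brass spool, 38 mm diameter, 33 mm high, origin at its foot
- bush: bystander: white plastic bush, 22 mm diameter, 26 mm high, origin at its foot
- parts_bin: bystander: blue open bin of small parts, 110 x 150 x 55 mm, origin at its foot

How it is judged:
By the outcome, as a careful person would: the job done as asked, in the order asked, and still so for the second after the job is handed in, while the arm keeps its last pose, push and grip.
It also fails if it takes over 54 s, if anything falls off the work surface, if the arm or the gripper's body presses on something with over 40 N, if the wrist force passes 120 N, or if a joint passes its speed limit or range.

### The arm

A 6-joint arm with a two-finger parallel gripper is mounted at the origin on the work surface. World frame = base frame: x ahead of the robot, y to its left, z up, the work surface at z = 0. Lengths are in m, angles in rad, forces in N, time in s.
With the tool pointing down it reaches from about 0.4 to 0.825 m from the base axis. Payload 7 kg.
Tool frame: the origin (TCP) lies midway between the tips of the shut fingers; the grasp point (between the pads) lies 19 mm behind it; z points along the fingers, y is the line along which they close (so a half turn about z gives the same grasp; the last joint's range is limited). The gripper opens to 85 mm and grips with 20 to 120 N. Pads are 22 mm wide; open, the fingers measure 114 mm over their backs; the gripper's body (76 mm by 85 mm) begins 54 mm behind the grasp point. The pads swing forward as they close: fully open they stand 13 mm farther back than shut.
Start: joints at [1.612, 0.359, 0.012, 0, -1.224, -0.288], TCP at [0.165, 0.655, 0.231] pointing down, gripper open.
Joint ranges: [-3.07, 3.07], [-1.43, 2.12], [-1.02, 1.25], [-3.03, 1.67], [-3.05, -0], [-3.03, 3.03]. Speed limits (rad/s): [2.39, 2.39, 3.01, 3.14, 3.14, 3.14].

### API

Orientations are given as a unit quaternion [x, y, z, w].
In Python, from plant import manip gives the robot as it stands.
- The arm moves only by the shell command python3 -m jog 'ROWS' [FORCE]. ROWS is JSON, a list of rows, each an object of numbers: "x", "y", "z": the shift along the tool's x, y, z in mm; "rx", "ry", "rz": the turn, a rotation vector about the tool's x, y, z in rad; "hand": the opening, from 0 (shut) to 1 (fully open). In form: [{"x": .., "y": .., "z": .., "rx": .., "ry": .., "rz": .., "hand": ..}, ...]. A call has 1 to 8 rows; each row shifts and turns the commanded pose from where the row before left it, along the tool's axes as they then stand; what a row does not reach is not made up. A row lasts 1/8 s, in which the tool goes at most 62.5 mm and 10.7 degrees, less where a joint would pass 70% of its speed; a pose out of reach is approached as far as the arm can. A call with a gripper value outside its range is refused whole. The fingers move at their own pace and stop on an object; FORCE is the grip in N (left out, the last holds). Time passes only in rows, so rows that do not move let the fingers close. It gives the time, the measured TCP pose, the force, the opening and the grip force at its end, in the units of the state.
- manip.observe(): the state, without advancing time (a new reading comes with each control period).
- manip.snapshot(name): name is "side" or "top" or "wrist"; returns a dict with "img" (384x512x3 uint8, red, green, blue), "fx", "fy", "cx", "cy" (pixels), "dist_coeffs" ([k1, k2, p1, p2, k3] as OpenCV has them; the pictures are not rectified), "rvec" (rotation vector, rad) and "tvec" (3), from world to camera coordinates, as OpenCV has them; the wrist camera has in their place "hand_eye" (4x4, takes a point from camera to tool coordinates, whose origin is the TCP and whose axes are the flange's). Camera axes: x right, y down, z forward; pixel columns grow to the right and rows downward; lengths in m; the calibration is good to about 2 mm. A picture is of the moment at which its call begins: read the wrist's pose just before it. There is no depth.
- manip.job_done(): hands the job in; it is judged then, once.
Trained networks look in the newest picture that a camera, given by its name, has taken for a name from the list of things; names that differ only in an ending like _2 or _b are one class to them, and where a whole thing is asked for, a point or a joint stands for the part that bears it (a point fixed in the world has none). Each returns a list of dicts, best first, with "p" (0 to 1); they miss things now and then, are a little off and sometimes report something else, mostly with a low value. They report only what shows in the picture. A call takes as long as a camera call.
- manip.boxes_of(name, camera): "box" ([left, top, width, height] in pixels, round what is visible of it).
- manip.pinpoint(name, camera): "position" ([row, column] in pixels: a listed point, or the origin of a listed thing).
The state is a dict: "clock": time; "joint_pos": joint angles; "joint_velocities": joint speeds; "effort": joint torques, N m; "tool_pos": TCP position; "ee_rot": TCP orientation; "wrist_force": force on the tool from outside, world axes, zero at the start; "torque": the same for the moment, N m; "gripper_width": finger opening in m; "grip_force": force on a finger pad.
Only numpy, scipy, OpenCV 4.12 (cv2) and the standard library are available. Lean on these libraries where they do the work, as an engineer would, in place of code of your own. Each camera call takes 0.05 s, during which the arm holds its last target. There are 200 camera calls.

## Working session

There is one attempt and no reset: what is moved stays moved. The work goes in short steps, Python scripts to look and compute and a shell command to move; the robot and the scene stay as the last step left them, time stands still between calls to the robot, and variables do not carry over. Pictures are saved under pics/ and viewed, at most 10 in all, crops included, and the job is handed in when it is done.

```bash
ls; mkdir -p pics; cat > h.py <<'E'
import numpy as np, cv2
from scipy.spatial.transform import Rotation as R
from plant import manip
def cam(name):
    o=manip.observe(); s=manip.snapshot(name)
    if 'hand_eye' in s:
        T=np.eye(4);T[:3,:3]=R.from_quat(o['ee_rot']).as_matrix();T[:3,3]=o['tool_pos'];M=T@np.array(s['hand_eye'])
        Rc,c=M[:3,:3],M[:3,3]
    else:
        Rw=cv2.Rodrigues(np.array(s['rvec'],float))[0];Rc=Rw.T;c=-Rw.T@np.array(s['tvec'],float).ravel()
    s['Rc'],s['c']=Rc,c
    return s
def ray(s,rc):
    K=np.array([[s['fx'],0,s['cx']],[0,s['fy'],s['cy']],[0,0,1]])
    u=cv2.undistortPoints(np.array([[[rc[1],rc[0]]]],float),K,np.array(s['dist_coeffs'],float))[0,0]
    d=s['Rc']@np.array([u[0],u[1],1]);return s['c'],d/np.linalg.norm(d)
def onz(s,rc,z):
    c,d=ray(s,rc);return c+d*(z-c[2])/d[2]
def tri(rays):
    A=sum(np.eye(3)-np.outer(d,d) for c,d in rays);b=sum((np.eye(3)-np.outer(d,d))@c for c,d in rays)
    p=np.linalg.solve(A,b);res=[np.linalg.norm((np.eye(3)-np.outer(d,d))@(p-c)) for c,d in rays];return p,max(res)
def save(s,n,box=None,k=1):
    im=s['img'][:,:,::-1]
    if box: im=im[box[1]:box[3],box[0]:box[2]]
    cv2.imwrite('pics/'+n,cv2.resize(im,None,fx=k,fy=k,interpolation=cv2.INTER_CUBIC))
np.set_printoptions(precision=4,suppress=True)
E
python3 - <<'E'
from h import *
S={}
for n in ['side','top']:
    s=S[n]=cam(n);save(s,n+'0.png')
names=['port_mouth','red_bung_grip','grey_bung_grip','yellow_bung_grip','rack','knob','gland_top','tester','locker_bottle','spool','bush','parts_bin','screwdriver']
for k in names:
    r={}
    for n in S:
        l=manip.pinpoint(k,n)
        if l: r[n]=l[0]
        print(k,n,[(np.round(q['position'],1).tolist(),round(q['p'],2)) for q in l[:2]])
    if len(r)==2:print('   ',*tri([ray(S[n],r[n]['position']) for n in r]))
print(manip.observe())
im=np.hstack([S['side']['img'],S['top']['img']])[:,:,::-1]
E
```

```text
pics
port_mouth side [([209.6, 220.2], 0.28)]
port_mouth top [([216.3, 207.8], 0.83), ([223.3, 402.1], 0.62)]
    [ 0.5688  0.2039 -0.1144] 0.008115048021557644
red_bung_grip side [([283.1, 223.2], 0.5)]
red_bung_grip top [([227.7, 372.4], 0.75), ([231.1, 351.7], 0.66)]
    [ 0.5165 -0.2467  0.1274] 0.01276201008784944
grey_bung_grip side [([334.5, 248.6], 0.74)]
grey_bung_grip top [([223.4, 400.4], 0.5)]
    [ 0.541  -0.3403  0.0641] 0.0043134802396508545
yellow_bung_grip side [([305.0, 240.2], 0.62), ([203.3, 228.0], 0.5)]
yellow_bung_grip top [([227.4, 373.0], 0.5), ([159.1, 311.3], 0.24)]
    [ 0.5343 -0.265   0.0623] 0.0015142940214069745
rack side [([324.5, 239.7], 0.72)]
rack top [([227.2, 370.1], 0.94)]
    [ 0.5343 -0.2719 -0.0047] 0.001677393942003155
knob side [([196.2, 229.6], 0.62)]
knob top [([206.7, 275.7], 0.59)]
    [0.5734 0.0042 0.1323] 0.003071172468993818
gland_top side [([202.5, 229.6], 0.79)]
gland_top top [([146.6, 279.7], 0.73), ([210.1, 277.8], 0.61)]
    [ 0.6485 -0.0037  0.1368] 0.08222507588137289
tester side [([208.7, 220.7], 0.73)]
tester top [([209.4, 
[... 630 characters left out ...]
091832005317
screwdriver side [([224.9, 302.7], 0.62), ([138.6, 185.6], 0.51)]
screwdriver top [([223.4, 399.5], 0.65), ([230.0, 123.2], 0.64)]
    [ 0.5894 -0.2814  0.3187] 0.05952743588143176
{'clock': 1.4, 'joint_pos': array([ 1.6121,  0.3586,  0.0119, -0.    , -1.2241, -0.2881]), 'joint_velocities': array([-0.0003,  0.0013, -0.0006, -0.0007, -0.0021, -0.0009]), 'effort': array([  0.0001, -58.2984,  29.3653,   6.9416,  -0.0006,  -0.    ]), 'tool_pos': array([0.1649, 0.6545, 0.2313]), 'ee_rot': array([ 0.9924, -0.1231,  0.    ,  0.    ]), 'wrist_force': array([-0.2398,  0.0001,  0.5102]), 'torque': array([-0.0009, -0.0051,  0.0085]), 'grip_force': 0.0, 'gripper_width': 0.08544231679419548}
```

View pics/top0.png

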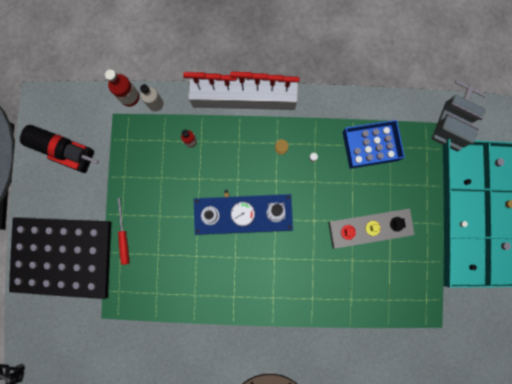

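View pics/side0.png

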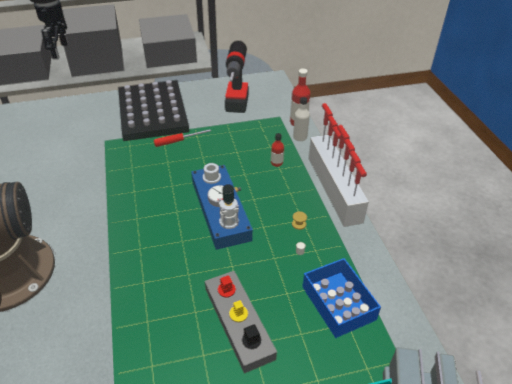

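Top view: port at (210,215), gauge (243,214), knob (276,211), red bung (348,232), yellow (373,228), grey (398,224). Side view: red bung (227,285), port rim (211,170), knob (228,191). The nets' low-confidence port and red candidates were mixed up; I choose the matching ones.

```bash
python3 - <<'E'
from h import *
S={n:cam(n) for n in ['side','top']}
for k,a,b in [('red',(283.1,223.2),(231.1,350)),('yel',(305,239),(227.4,373)),('grey',(334.5,250),(223.4,400)),('port',(168,211),(215.5,209)),('knob',(191,228.5),(208.7,276.5))]:
    print(k,*tri([ray(S['side'],a),ray(S['top'],b)]))
    print('  z known top:',onz(S['top'],b,{'port':.083,'knob':.16}.get(k,.065)))
print(onz(S['top'],(214,243),.065))
o=manip.observe();print(R.from_quat(o['ee_rot']).as_matrix())
print(manip.snapshot('wrist')['hand_eye'])
E
```

```text
red [ 0.5161 -0.2007  0.0636] 0.005169399512515104
  z known top: [ 0.5212 -0.201   0.065 ]
yel [ 0.533  -0.2647  0.0627] 0.00021554134447100307
  z known top: [ 0.5327 -0.2641  0.065 ]
grey [ 0.5426 -0.3399  0.0623] 0.002803350758420462
  z known top: [ 0.5452 -0.3394  0.065 ]
port [0.5523 0.1796 0.0815] 0.0004120978502241158
  z known top: [0.5518 0.1795 0.083 ]
knob [0.5688 0.0024 0.1523] 0.0011247636683719955
  z known top: [0.5693 0.0025 0.16  ]
[0.5597 0.0896 0.065 ]
[[ 0.9697 -0.2443 -0.    ]
 [-0.2443 -0.9697  0.    ]
 [-0.     -0.     -1.    ]]
[[-0.0005 -0.9537 -0.3008  0.0768]
 [ 1.     -0.0007  0.0005  0.0004]
 [-0.0007 -0.3008  0.9537 -0.1429]
 [ 0.      0.      0.      1.    ]]
```

```bash
python3 -m jog '[{"x":45,"y":33,"hand":1},{"x":45,"y":33},{"x":45,"y":33},{"x":45,"y":33},{"x":45,"y":33},{"x":45,"y":33},{"x":45,"y":33},{"x":45,"y":33}]' 30; python3 -m jog '[{"x":45,"y":33},{"x":45,"y":33},{"x":42,"y":35},{"rz":-0.1},{"rz":-0.1},{"rz":-0.1},{"rz":-0.1},{"x":0}]'
python3 - <<'E'
from h import *
s=cam('wrist');save(s,'w1.png')
for k in ['port_mouth','tester','knob']:
    for q in manip.pinpoint(k,'wrist')[:2]:print(k,q['position'],q['p'],onz(s,q['position'],{'port_mouth':.083,'knob':.145}.get(k,0)))
E
```

```text
invalid input at $[0]: expected keys x, y, z, rx, ry, rz, hand
invalid input at $[0]: expected keys x, y, z, rx, ry, rz, hand
```

View pics/w1.png

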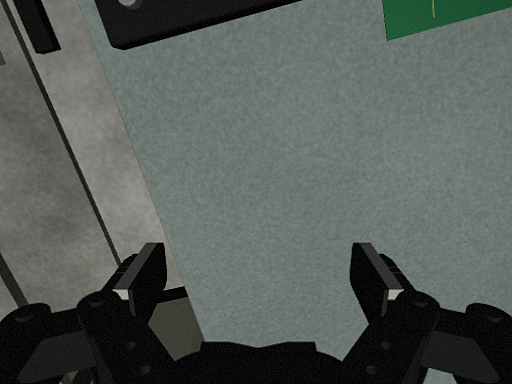

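The move was refused (all keys are required); the picture shows the start pose with the fingers at (150,270) and (365,270), image-up being tool +x. Retrying with full rows.

```bash
python3 -m jog '[{"x":45,"y":33,"z":0,"rx":0,"ry":0,"rz":0,"hand":1},{"x":45,"y":33,"z":0,"rx":0,"ry":0,"rz":0,"hand":1},{"x":45,"y":33,"z":0,"rx":0,"ry":0,"rz":0,"hand":1},{"x":45,"y":33,"z":0,"rx":0,"ry":0,"rz":0,"hand":1},{"x":45,"y":33,"z":0,"rx":0,"ry":0,"rz":0,"hand":1},{"x":45,"y":33,"z":0,"rx":0,"ry":0,"rz":0,"hand":1},{"x":45,"y":33,"z":0,"rx":0,"ry":0,"rz":0,"hand":1},{"x":45,"y":33,"z":0,"rx":0,"ry":0,"rz":0,"hand":1}]' 30; python3 -m jog '[{"x":45,"y":33,"z":0,"rx":0,"ry":0,"rz":0,"hand":1},{"x":45,"y":33,"z":0,"rx":0,"ry":0,"rz":0,"hand":1},{"x":42,"y":35,"z":0,"rx":0,"ry":0,"rz":0,"hand":1},{"x":0,"y":0,"z":0,"rx":0,"ry":0,"rz":-0.1,"hand":1},{"x":0,"y":0,"z":0,"rx":0,"ry":0,"rz":-0.1,"hand":1},{"x":0,"y":0,"z":0,"rx":0,"ry":0,"rz":-0.1,"hand":1},{"x":0,"y":0,"z":0,"rx":0,"ry":0,"rz":-0.1,"hand":1},{"x":0,"y":0,"z":0,"rx":0,"ry":0,"rz":0,"hand":1}]'
python3 - <<'E'
from h import *
s=cam('wrist');save(s,'w2.png')
print(manip.observe()['tool_pos'],s['Rc'],s['c'])
for k in ['port_mouth','tester','knob']:
    for q in manip.pinpoint(k,'wrist')[:2]:print(k,q['position'],q['p'],onz(s,q['position'],{'port_mouth':.083,'knob':.145}.get(k,0)))
E
```

```text
clock: 2.75
tool_pos: [0.4505, 0.3091, 0.2317]
ee_rot: [0.992, -0.123, 0.0, -0.0]
wrist_force: [0.5, 0.5, -0.7]
gripper_width: 0.0856
grip_force: 0.0
clock: 3.75
tool_pos: [0.5529, 0.1803, 0.2314]
ee_rot: [0.997, 0.076, 0.0, -0.0]
wrist_force: [-0.1, 0.2, -0.3]
gripper_width: 0.0855
grip_force: 0.0
[0.5528 0.1804 0.2314] [[ 0.1514 -0.9427 -0.2974]
 [-0.9885 -0.1443 -0.0458]
 [ 0.0003  0.3009 -0.9537]] [0.6287 0.1915 0.3743]
port_mouth [169.6, 258.4] 0.91 [0.5534 0.1793 0.083 ]
tester [160.0, 333.7] 0.86 [0.5575 0.0877 0.    ]
knob [206.9, 489.0] 0.92 [0.5669 0.0015 0.145 ]
```

View pics/w2.png

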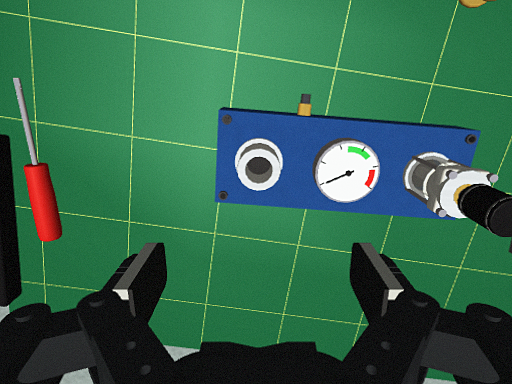

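Port at px (258,166), agreeing with the net (~1 mm); knob at (490,207), needle at rest. On to the rack.

```bash
python3 -m jog '[{"x":-13,"y":53,"z":0,"rx":0,"ry":0,"rz":0,"hand":0.6},{"x":-13,"y":53,"z":0,"rx":0,"ry":0,"rz":0,"hand":0.6},{"x":-13,"y":53,"z":0,"rx":0,"ry":0,"rz":0,"hand":0.6},{"x":-13,"y":53,"z":0,"rx":0,"ry":0,"rz":0,"hand":0.6},{"x":-13,"y":53,"z":0,"rx":0,"ry":0,"rz":0,"hand":0.6},{"x":-13,"y":53,"z":0,"rx":0,"ry":0,"rz":0,"hand":0.6},{"x":-14,"y":53,"z":0,"rx":0,"ry":0,"rz":-0.03,"hand":0.6},{"x":0,"y":0,"z":0,"rx":0,"ry":0,"rz":0,"hand":0.6}]'
cat >> h.py <<'E'
def toolshift(p):
    o=manip.observe();return 1000*R.from_quat(o['ee_rot']).as_matrix().T@(np.asarray(p)-o['tool_pos'])
E
python3 - <<'E'
from h import *
t=cam('top');w=cam('wrist');save(w,'w3.png')
P={}
for k in ['red_bung_grip','yellow_bung_grip','grey_bung_grip','rack']:
    for q in manip.pinpoint(k,'wrist')[:2]:
        print(k,np.round(q['position'],1),q['p'],onz(w,q['position'],0 if k=='rack' else .059))
print(toolshift([.518,-.201,.059]),manip.observe()['tool_pos'])
E
```

```text
clock: 4.95
tool_pos: [0.5177, -0.2034, 0.2311]
ee_rot: [0.996, 0.089, -0.0, 0.0]
wrist_force: [0.8, -1.2, -0.5]
gripper_width: 0.0513
grip_force: 0.0
red_bung_grip [165.3 257.4] 0.91 [ 0.5166 -0.2023  0.059 ]
yellow_bung_grip [163.7 325.1] 0.6 [ 0.5305 -0.27    0.059 ]
yellow_bung_grip [77.2 62.9] 0.32 [ 0.5677 -0.0079  0.059 ]
grey_bung_grip [162.5 394.1] 0.9 [ 0.5442 -0.3388  0.059 ]
rack [150.4 319.1] 0.9 [ 0.5334 -0.2743  0.    ]
[ -1.1488   1.5447 172.407 ] [ 0.5188 -0.1993  0.2314]
```

View pics/w3.png

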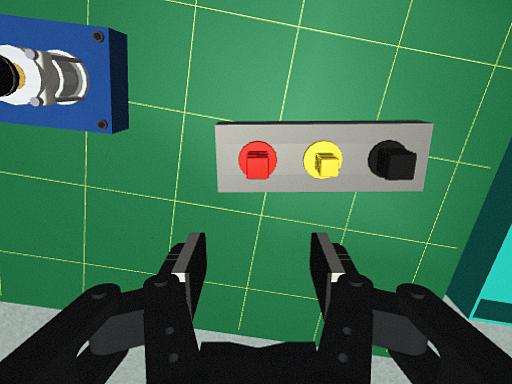

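Red handle at (258,165) under the hand, yellow (325,162), grey (395,163). Fingers are at (190,270)/(330,270), parallel to the row. Descend halfway and re-measure.

```bash
python3 -m jog '[{"x":-2,"y":2,"z":45,"rx":0,"ry":0,"rz":-0.02,"hand":0.6},{"x":0,"y":0,"z":45,"rx":0,"ry":0,"rz":0,"hand":0.6},{"x":0,"y":0,"z":10,"rx":0,"ry":0,"rz":0,"hand":0.6},{"x":0,"y":0,"z":0,"rx":0,"ry":0,"rz":0,"hand":0.6},{"x":0,"y":0,"z":0,"rx":0,"ry":0,"rz":0,"hand":0.6}]'
python3 - <<'E'
from h import *
w=cam('wrist')
q=manip.pinpoint('red_bung_grip','wrist')[0];p2=q['position']
m=(w['img'][:,:,0]>130)&(w['img'][:,:,1]<70);ys,xs=np.where(m);print('red px',xs.min(),xs.max(),ys.min(),ys.max())
for z in(.059,.064):print(p2,q['p'],onz(w,p2,z),toolshift(onz(w,p2,z)))
# height: against first wrist view (camera centre from that pose approx)
s=dict(w);Rt=R.from_euler('z',.178).as_matrix()@np.diag([1,-1,-1.]);T=np.eye(4);T[:3,:3]=Rt;T[:3,3]=[.5188,-.1993,.2314];M=T@np.array(w['hand_eye']);s['Rc'],s['c']=M[:3,:3],M[:3,3]
print(tri([ray(w,p2),ray(s,(165.3,257.4))]),manip.observe()['tool_pos'])
E
```

```text
clock: 5.88
tool_pos: [0.5183, -0.2026, 0.1332]
ee_rot: [0.995, 0.102, 0.001, 0.0]
wrist_force: [0.2, 0.2, -0.0]
gripper_width: 0.0516
grip_force: 0.0
red px 230 282 163 218
[195.7, 253.6] 0.58 [ 0.5181 -0.2     0.059 ] [ 0.4759 -2.6041 73.9588]
[195.7, 253.6] 0.58 [ 0.5199 -0.1997  0.064 ] [ 2.2358 -2.5359 68.9635]
(array([ 0.5158, -0.2002,  0.0523]), np.float64(0.00025680502846917274)) [ 0.518  -0.2026  0.133 ]
```

```bash
python3 -m jog '[{"x":0,"y":-2,"z":40,"rx":0,"ry":0,"rz":0,"hand":0.6},{"x":0,"y":0,"z":35,"rx":0,"ry":0,"rz":0,"hand":0.6},{"x":0,"y":0,"z":11,"rx":0,"ry":0,"rz":0,"hand":0.6},{"x":0,"y":0,"z":0,"rx":0,"ry":0,"rz":0,"hand":0.1},{"x":0,"y":0,"z":0,"rx":0,"ry":0,"rz":0,"hand":0.1},{"x":0,"y":0,"z":0,"rx":0,"ry":0,"rz":0,"hand":0.1},{"x":0,"y":0,"z":0,"rx":0,"ry":0,"rz":0,"hand":0.1}]' 30
```

```text
clock: 6.85
tool_pos: [0.5176, -0.2008, 0.0467]
ee_rot: [0.995, 0.102, 0.001, 0.0]
wrist_force: [-0.5, 1.2, 6.8]
gripper_width: 0.0215
grip_force: 32.6
```

```bash
python3 -m jog '[{"x":0,"y":0,"z":-20,"rx":0,"ry":0,"rz":0,"hand":0.1},{"x":0,"y":0,"z":-50,"rx":0,"ry":0,"rz":0,"hand":0.1},{"x":0,"y":0,"z":-60,"rx":0,"ry":0,"rz":0,"hand":0.1},{"x":0,"y":0,"z":-60,"rx":0,"ry":0,"rz":0,"hand":0.1},{"x":8,"y":-26,"z":-13,"rx":0,"ry":0,"rz":0,"hand":0.1},{"x":16,"y":-52,"z":0,"rx":0,"ry":0,"rz":0,"hand":0.1},{"x":16,"y":-52,"z":0,"rx":0,"ry":0,"rz":0,"hand":0.1},{"x":16,"y":-52,"z":0,"rx":0,"ry":0,"rz":0,"hand":0.1}]'
python3 -m jog '[{"x":16,"y":-52,"z":0,"rx":0,"ry":0,"rz":0,"hand":0.1},{"x":16,"y":-52,"z":0,"rx":0,"ry":0,"rz":0,"hand":0.1},{"x":16,"y":-52,"z":0,"rx":0,"ry":0,"rz":0,"hand":0.1},{"x":8,"y":-27,"z":20,"rx":0,"ry":0,"rz":0,"hand":0.1},{"x":0,"y":0,"z":40,"rx":0,"ry":0,"rz":0,"hand":0.1},{"x":0,"y":0,"z":0,"rx":0,"ry":0,"rz":0,"hand":0.1},{"x":0,"y":0,"z":0,"rx":0,"ry":0,"rz":0,"hand":0.1}]'
python3 - <<'E'
from h import *
w=cam('wrist');save(w,'w4.png')
print(manip.observe()['tool_pos'])
for k,z in [('port_mouth',.083),('red_bung_grip',.2),('red_bung',.18)]:
    for q in manip.pinpoint(k,'wrist')[:1]:
        p=onz(w,q['position'],z);print(k,np.round(q['position'],1),q['p'],p,toolshift(p))
m=(w['img'][:,:,0]>130)&(w['img'][:,:,1]<70);ys,xs=np.where(m);print('red px',xs.min(),xs.max(),ys.min(),ys.max())
E
```

```text
clock: 7.85
tool_pos: [0.5344, -0.0096, 0.2489]
ee_rot: [0.995, 0.101, 0.001, -0.0]
wrist_force: [0.0, -0.8, -1.0]
gripper_width: 0.0217
grip_force: 31.7
clock: 8.72
tool_pos: [0.5532, 0.1793, 0.1899]
ee_rot: [0.995, 0.101, 0.001, -0.0]
wrist_force: [-0.2, 0.3, 0.7]
gripper_width: 0.0216
grip_force: 31.6
[0.5535 0.1794 0.1903]
port_mouth [183.  257.6] 0.71 [0.5532 0.179  0.083 ] [ -0.6837   0.432  107.3158]
red_bung_grip [258.1 256.9] 0.93 [0.5518 0.179  0.2   ] [-1.6764  0.0809 -9.7968]
red_bung [234.9 257.8] 0.92 [0.554 0.179 0.18 ] [0.6552 0.5053 9.9193]
red px 0 388 164 299
```

View pics/w4.png

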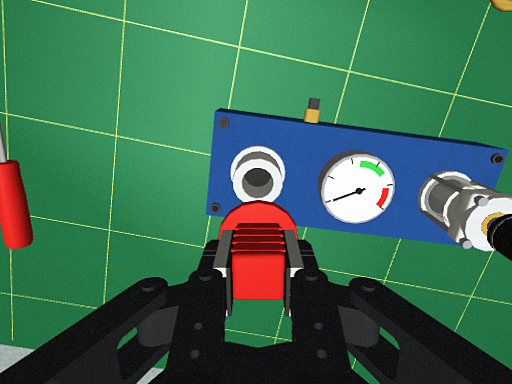

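Bung held upright at (258,258), port rim at (258,175), aligned within 1 mm. Lowering.

```bash
python3 -m jog '[{"x":0,"y":0,"z":30,"rx":0,"ry":0,"rz":0,"hand":0.1},{"x":0,"y":0,"z":25,"rx":0,"ry":0,"rz":0,"hand":0.1},{"x":0,"y":0,"z":15,"rx":0,"ry":0,"rz":0,"hand":0.1},{"x":0,"y":0,"z":8,"rx":0,"ry":0,"rz":0,"hand":0.1},{"x":0,"y":0,"z":8,"rx":0,"ry":0,"rz":0,"hand":0.1},{"x":0,"y":0,"z":6,"rx":0,"ry":0,"rz":0,"hand":0.1},{"x":0,"y":0,"z":0,"rx":0,"ry":0,"rz":0,"hand":0.1}]'
```

```text
clock: 9.8
tool_pos: [0.5525, 0.1794, 0.0961]
ee_rot: [0.995, 0.101, -0.0, 0.0]
wrist_force: [1.0, -0.1, -1.5]
gripper_width: 0.0219
grip_force: 31.7
```

```bash
python3 -m jog '[{"x":0,"y":0,"z":2,"rx":0,"ry":0,"rz":0,"hand":0.1},{"x":0,"y":0,"z":2,"rx":0,"ry":0,"rz":0,"hand":0.1},{"x":0,"y":0,"z":0,"rx":0,"ry":0,"rz":0,"hand":0.1}]'
```

```text
clock: 10.18
tool_pos: [0.5528, 0.1796, 0.0937]
ee_rot: [0.995, 0.102, 0.001, -0.0]
wrist_force: [-4.5, -0.9, 9.0]
gripper_width: 0.0212
grip_force: 33.0
```

```bash
python3 -m jog '[{"x":0,"y":0,"z":0,"rx":0,"ry":0,"rz":0,"hand":0.5},{"x":0,"y":0,"z":0,"rx":0,"ry":0,"rz":0,"hand":0.6},{"x":0,"y":0,"z":0,"rx":0,"ry":0,"rz":0,"hand":0.6},{"x":0,"y":0,"z":-20,"rx":0,"ry":0,"rz":0,"hand":0.6},{"x":0,"y":0,"z":-50,"rx":0,"ry":0,"rz":0,"hand":0.6},{"x":0,"y":0,"z":-50,"rx":0,"ry":0,"rz":0,"hand":0.6},{"x":0,"y":0,"z":-30,"rx":0,"ry":0,"rz":0,"hand":0.6},{"x":0,"y":0,"z":0,"rx":0,"ry":0,"rz":0,"hand":0.6}]'
python3 - <<'E'
from h import *
w=cam('wrist');save(w,'w5.png',(150,60,512,300),2)
print(manip.observe()['tool_pos'])
for k,z in [('red_bung_grip',.106),('red_bung',.083),('knob',.145),('gland_top',.113)]:
    for q in manip.pinpoint(k,'wrist')[:1]:
        p=onz(w,q['position'],z);print(k,np.round(q['position'],1),q['p'],p,toolshift(p))
E
```

```text
clock: 11.18
tool_pos: [0.5538, 0.18, 0.2452]
ee_rot: [0.995, 0.102, 0.002, -0.001]
wrist_force: [0.4, -0.4, -0.7]
gripper_width: 0.0513
grip_force: 0.0
[0.5529 0.1797 0.2432]
red_bung_grip [175.4 259. ] 0.78 [0.5519 0.1783 0.106 ] [ -0.4894   1.0315 135.9615]
knob [213.3 473.3] 0.72 [0.5664 0.0013 0.145 ] [-21.5598 176.9549  96.1707]
gland_top [201.7 452.1] 0.63 [ 0.5651 -0.0006  0.113 ] [-23.1548 178.5831 128.163 ]
```

View pics/w5.png

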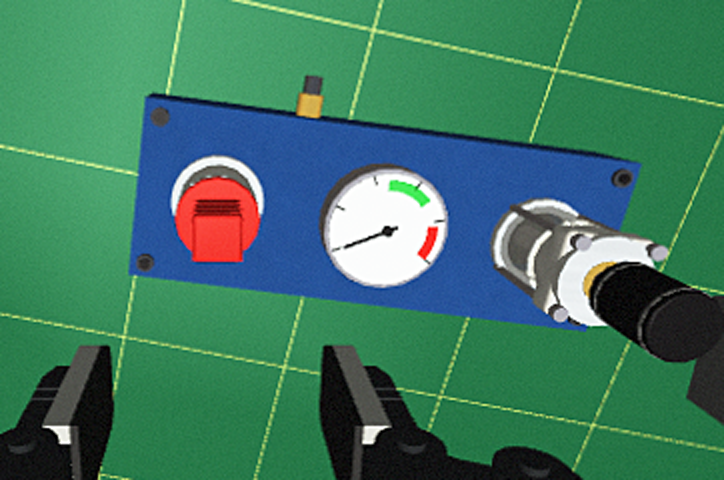

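Red bung sits in the port (crop (217,225)), upright with the flange over the neck; needle still at rest. Moving over the knob, with a side view to confirm seating.

```bash
python3 -m jog '[{"x":-5,"y":45,"z":0,"rx":0,"ry":0,"rz":0,"hand":0.65},{"x":-5,"y":45,"z":0,"rx":0,"ry":0,"rz":0,"hand":0.65},{"x":-6,"y":45,"z":0,"rx":0,"ry":0,"rz":0,"hand":0.65},{"x":-6,"y":42,"z":0,"rx":0,"ry":0,"rz":0,"hand":0.65},{"x":0,"y":0,"z":0,"rx":0,"ry":0,"rz":0,"hand":0.65},{"x":0,"y":0,"z":0,"rx":0,"ry":0,"rz":0,"hand":0.65},{"x":0,"y":0,"z":0,"rx":0,"ry":0,"rz":0,"hand":0.65},{"x":0,"y":0,"z":0,"rx":0,"ry":0,"rz":0,"hand":0.65}]' 20
python3 - <<'E'
from h import *
s=cam('side');a=s['img'][120:260,160:290]
t=[]
w=cam('wrist')
cv2.imwrite('pics/c6.png',np.hstack([cv2.resize(a,(390,420),interpolation=cv2.INTER_CUBIC),cv2.resize(w['img'][:320,100:480],(400,337))[:420] if 0 else cv2.copyMakeBorder(cv2.resize(w['img'][60:320,100:450],(400,297)),0,123,0,0,cv2.BORDER_CONSTANT)])[:,:,::-1])
print(manip.observe()['tool_pos'])
for c,S in (('wrist',w),('side',s)):
  for k,z in [('knob',.145),('gland_top',.113),('red_bung_grip',.106)]:
    for q in manip.pinpoint(k,c)[:1]:
        p=onz(S,q['position'],z);print(c,k,np.round(q['position'],1),q['p'],p,toolshift(p))
E
```

```text
clock: 12.42
tool_pos: [0.5667, 0.0024, 0.2422]
ee_rot: [0.995, 0.102, -0.0, 0.0]
wrist_force: [-0.1, 0.4, -0.2]
gripper_width: 0.0555
grip_force: 0.0
[0.5667 0.0023 0.2423]
wrist knob [188.4 257.1] 0.97 [0.5649 0.0021 0.145 ] [-1.7914 -0.3195 97.2848]
wrist gland_top [178.6 260.2] 0.93 [ 0.5643 -0.0008  0.113 ] [ -2.9557   2.2837 129.2948]
wrist red_bung_grip [148.4  55.3] 0.72 [0.5528 0.1825 0.106 ] [  22.8799 -179.7041  136.337 ]
side knob [193.9 228.3] 0.69 [ 0.5665 -0.      0.145 ] [-0.6594  1.7918 97.3176]
side gland_top [203.1 230.6] 0.61 [ 0.5714 -0.0011  0.113 ] [  3.9273   3.7695 129.3495]
side red_bung_grip [162.9 205.9] 0.74 [0.5389 0.1758 0.106 ] [   7.8516 -176.1096  136.349 ]
```

View pics/c6.png

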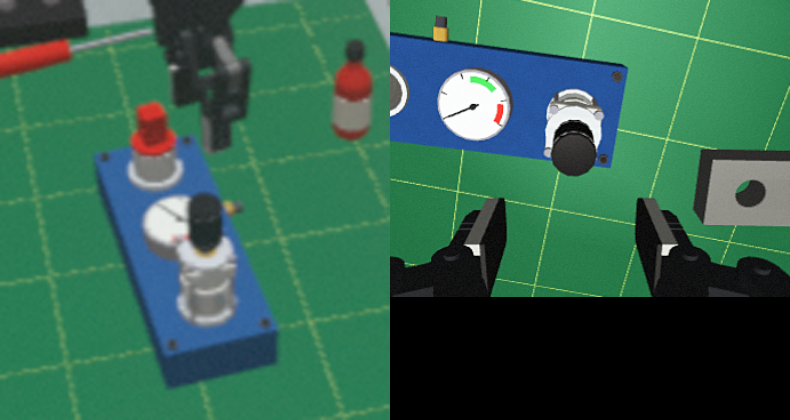

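Side view: bung flange flush on the neck, upright (140,145 in the crop). Knob at wrist px (257,188), nearly under the hand. Descend around it and grip lightly.

```bash
python3 -m jog '[{"x":-2,"y":1,"z":40,"rx":0,"ry":0,"rz":0,"hand":0.65},{"x":0,"y":0,"z":45,"rx":0,"ry":0,"rz":0,"hand":0.65},{"x":0,"y":0,"z":27,"rx":0,"ry":0,"rz":0,"hand":0.65},{"x":0,"y":0,"z":0,"rx":0,"ry":0,"rz":0,"hand":0.65},{"x":0,"y":0,"z":0,"rx":0,"ry":0,"rz":0,"hand":0.5}]' 20; python3 -m jog '[{"x":0,"y":0,"z":0,"rx":0,"ry":0,"rz":0,"hand":0.4},{"x":0,"y":0,"z":0,"rx":0,"ry":0,"rz":0,"hand":0.3},{"x":0,"y":0,"z":0,"rx":0,"ry":0,"rz":0,"hand":0.3}]'
```

```text
clock: 13.45
tool_pos: [0.5659, 0.0003, 0.1316]
ee_rot: [0.995, 0.102, 0.001, 0.0]
wrist_force: [0.3, 1.0, 0.5]
gripper_width: 0.0429
grip_force: 0.0
clock: 13.82
tool_pos: [0.566, 0.0004, 0.1318]
ee_rot: [0.995, 0.102, 0.001, -0.0]
wrist_force: [-0.2, 0.3, 7.0]
gripper_width: 0.0292
grip_force: 20.0
```

```bash
python3 -m jog '[{"x":0,"y":0,"z":0,"rx":0,"ry":0,"rz":0,"hand":0.2},{"x":0,"y":0,"z":0,"rx":0,"ry":0,"rz":0,"hand":0.2},{"x":0,"y":0,"z":-3,"rx":0,"ry":0,"rz":0,"hand":0.2},{"x":0,"y":0,"z":-4,"rx":0,"ry":0,"rz":0,"hand":0.2},{"x":0,"y":0,"z":0,"rx":0,"ry":0,"rz":0,"hand":0.2}]' 60
python3 - <<'E'
from h import *
for i in range(3):
    w=cam('wrist');o=manip.observe();print(o['tool_pos'],o['wrist_force'],o['torque'])
E
```

```text
clock: 14.45
tool_pos: [0.5651, 0.0004, 0.137]
ee_rot: [0.995, 0.101, 0.0, -0.0]
wrist_force: [3.4, 0.1, -6.5]
gripper_width: 0.0287
grip_force: 59.9
[0.5651 0.0004 0.137 ] [ 3.8091 -0.508  -6.7141] [-0.013  -1.4336 -0.0419]
[0.5651 0.0004 0.137 ] [ 4.2751  0.2719 -7.3761] [ 0.0082 -1.5273 -0.0401]
[0.5651 0.0003 0.137 ] [ 3.7579 -0.5883 -7.014 ] [-0.0382 -1.6052  0.0359]
```

```bash
python3 -m jog '[{"x":0.7,"y":0.1,"z":0,"rx":0,"ry":0,"rz":0,"hand":0.2},{"x":0,"y":0,"z":-3,"rx":0,"ry":0,"rz":0,"hand":0.2},{"x":0,"y":0,"z":-4,"rx":0,"ry":0,"rz":0,"hand":0.2},{"x":0,"y":0,"z":-3,"rx":0,"ry":0,"rz":0,"hand":0.2},{"x":0,"y":0,"z":0,"rx":0,"ry":0,"rz":0,"hand":0.2}]'; python3 -m jog '[{"x":0,"y":0,"z":0,"rx":0,"ry":0,"rz":0,"hand":0.2}]'
```

```text
clock: 15.22
tool_pos: [0.5656, 0.0003, 0.1477]
ee_rot: [0.995, 0.101, 0.0, -0.0]
wrist_force: [-0.6, 1.5, -4.2]
gripper_width: 0.0286
grip_force: 60.3
clock: 15.35
tool_pos: [0.5656, 0.0003, 0.1476]
ee_rot: [0.995, 0.101, 0.0, -0.0]
wrist_force: [0.9, 0.6, -4.3]
gripper_width: 0.0287
grip_force: 60.3
```

```bash
python3 - <<'E'
from h import *
w=cam('wrist');s=cam('side')
for i in range(2): o=manip.observe();print(o['wrist_force'])
print(manip.pinpoint('knob','wrist')[:1],manip.pinpoint('knob','side')[:1],manip.pinpoint('red_bung_grip','side')[:1])
a=cv2.resize(w['img'][60:330,60:400],(510,405),interpolation=cv2.INTER_CUBIC);b=cv2.resize(s['img'][135:260,180:270],(290,405),interpolation=cv2.INTER_CUBIC)
cv2.imwrite('pics/c7.png',np.hstack([a,b])[:,:,::-1])
E
```

```text
[ 0.2476  1.5233 -5.4951]
[ 0.2476  1.5233 -5.4951]
[{'position': [261.0, 258.4], 'p': 0.87}] [{'position': [187.9, 228.1], 'p': 0.58}] [{'position': [161.3, 208.1], 'p': 0.46}]
```

View pics/c7.png

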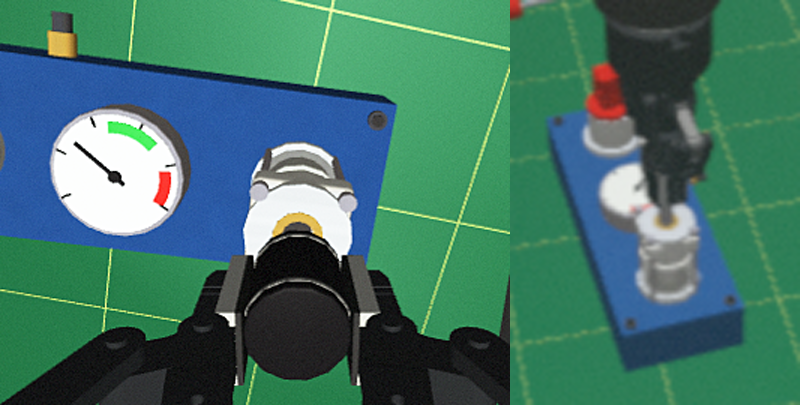

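Needle has turned to the upper left at (78,143), about 1.1 rad, tracking the 16 mm of lift; bung still seated. Continue 15 mm.

```bash
python3 -m jog '[{"x":0,"y":0,"z":-3,"rx":0,"ry":0,"rz":0,"hand":0.2},{"x":0,"y":0,"z":-4,"rx":0,"ry":0,"rz":0,"hand":0.2},{"x":0,"y":0,"z":-4,"rx":0,"ry":0,"rz":0,"hand":0.2},{"x":0,"y":0,"z":-3,"rx":0,"ry":0,"rz":0,"hand":0.2},{"x":0,"y":0,"z":-1,"rx":0,"ry":0,"rz":0,"hand":0.2},{"x":0,"y":0,"z":0,"rx":0,"ry":0,"rz":0,"hand":0.2},{"x":0,"y":0,"z":0,"rx":0,"ry":0,"rz":0,"hand":0.2}]'
python3 - <<'E'
from h import *
w=cam('wrist');s=cam('side')
o=manip.observe();print(o['tool_pos'],o['wrist_force'])
a=cv2.resize(w['img'][60:330,60:400],(510,405),interpolation=cv2.INTER_CUBIC);b=cv2.resize(s['img'][135:260,180:270],(290,405),interpolation=cv2.INTER_CUBIC)
cv2.imwrite('pics/c8.png',np.hstack([a,b])[:,:,::-1])
E
```

```text
clock: 16.48
tool_pos: [0.5657, 0.0003, 0.1624]
ee_rot: [0.995, 0.101, 0.0, -0.0]
wrist_force: [0.6, 0.7, -8.5]
gripper_width: 0.0286
grip_force: 60.1
[0.5657 0.0003 0.1624] [-0.2206  1.215  -6.8964]
```

View pics/c8.png

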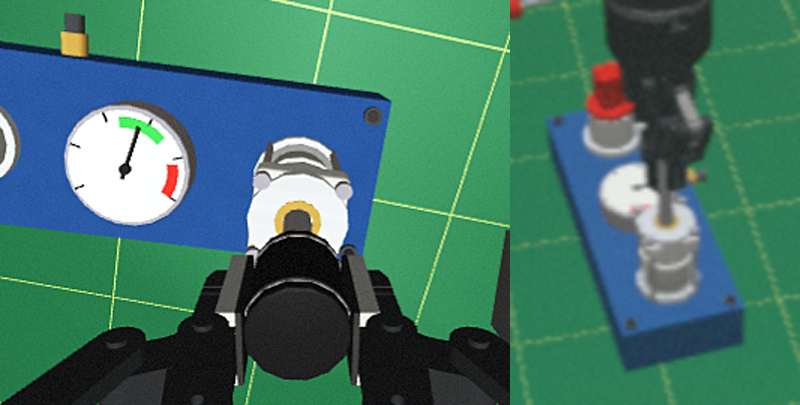

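The needle points to (138,127), in the middle of the green band. The bung is still seated and the pose is steady with almost no side force, so I'm handing in.

```bash
python3 - <<'E'
from h import *
print(manip.job_done())
E
```

```text
the job is handed in; nothing more can be done
None
```

The job is handed in: the red bung is seated and released in the port, and the gripper is still holding the plunger about 31 mm up, with the needle steady mid-green at 16.5 s and under 5 N sideways in every reading.

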